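# Set the slope of a two-lane parts chute by a slip test

## Robot

A 7-joint arm with a two-finger parallel gripper is mounted at the origin on the work surface. World frame = base frame: x ahead of the robot, y to its left, z up, the work surface at z = 0. Lengths are in mm, angles in rad, forces in N, time in s.
With the tool pointing down it reaches from about 400 to 925 mm from the base axis. Payload 5.6 kg.
Tool frame: the origin (TCP) lies at the very end of the fingers, on their centre line; the grasp point (between the pads) lies 19 mm behind it; z points along the fingers, y is the line along which they close (so a half turn about z gives the same grasp; the last joint's range is limited). The gripper opens to 85 mm and grips with 20 to 120 N. Pads are 22 mm wide; open, the fingers measure 114 mm over their backs; the gripper's body (76 mm by 85 mm) begins 54 mm behind the grasp point. The pads swing forward as they close: fully open they stand 13 mm farther back than shut.
Start: joints at [-1.254, 0.468, -0.012, 1.603, 0.006, 1.071, -0.056], TCP at [228.897, 608.37, 231.29] pointing down, gripper open.
Joint ranges: [-2.53, 2.53], [-0.31, 2.02], [-1.57, 1.55], [0.28, 2.44], [-1.29, 4.43], [0.15, 1.84], [-2.92, 2.92]. Speed limits (rad/s): [2.57, 2.57, 3.14, 3.14, 3.14, 3.14, 3.14].

## Interface

Orientations are given as a 3x3 rotation matrix whose columns are the frame's x, y, z axes.
In Python, from plant import r, viewer, workorder gives the robot as it stands. The module is installed in compiled form; this text tells all that it offers.
- The arm moves only by the tool arm_command, never from a script. Its arguments are lists of equal length, an entry for each row: "gripper": the opening, from 0 (shut) to 1 (fully open); "xyz": the shift along the world's x, y, z in m, a list of three; "rotation": the turn, a rotation vector about the world's x, y, z in degrees, a list of three. In form: {"gripper": [gripper, ...], "xyz": [[x, y, z], ...], "rotation": [[wx, wy, wz], ...]}. A call has 1 to 20 rows; each row is the pose to reach, as a shift and turn from the pose commanded when the call began; what a row does not reach only later rows make up. A row lasts 1/8 s, in which the tool goes at most 62.5 mm and 10.7 degrees, less where a joint would pass 70% of its speed; a pose out of reach is approached as far as the arm can. A call with a gripper value outside its range is refused whole. The fingers move at their own pace and stop on an object; "newtons" is the grip in N (left out, the last holds). Time passes only in rows, so rows that repeat a pose let the fingers close. It gives the time, the measured TCP pose, the force, the opening and the grip force at its end, in the units of the state.
- r.get_obs(): the state, without advancing time (a new reading comes with each control period).
- viewer.camera(name): name is "scene" or "top" or "wrist"; returns (picture, depth): 384x512x3 uint8, red, green, blue; 384x512 float32, mm along the optical axis (not along the pixel's ray), 0 where there is no reading.
- viewer.calibration(name): a dict with "fov_y" (degrees; the focal length in pixels is half the picture's height over the tangent of half this angle, whatever the lens; pixels are square), "cx", "cy" (the principal point, pixels), "world_from_camera" (4x4, takes a point from camera to world coordinates); the wrist camera has in their place "hand_eye" (4x4, takes a point from camera to tool coordinates, whose origin is the TCP and whose axes are the flange's). Camera axes: x right, y up, looking along -z (the intrinsics and any distortion apply to the point x, -y, -z); pixel columns grow to the right and rows downward; lengths in mm; the calibration is good to about 2 mm. A picture is of the moment at which its call begins: read the wrist's pose just before it. calibration takes no time and is no camera call.
- workorder.job_done(): hands the job in; it is judged then, once.
The state is a dict: "time": time; "joint_pos": joint angles; "qd": joint speeds; "effort": joint torques, N m; "eef_pos": TCP position; "tool_rot": TCP orientation; "ft_force": force on the tool from outside, world axes, zero at the start; "torque": the same for the moment, N m; "opening": opening from 0.0 (shut) to 1.0 (fully open); "gripper_force": force on a finger pad.
Only numpy, scipy, OpenCV 4.12 (cv2) and the standard library are available. Lean on these libraries where they do the work, as an engineer would, in place of code of your own. Each camera call takes 0.05 s, during which the arm holds its last target. There are 200 camera calls.

## Task

Lay the smooth green blank flat and square on the green marked square of the level chute and let go of it. Then raise the chute slowly (the red bar is its handle) until the green blank starts to slide, stop there and hold that angle while it slides down to the stop by itself: the rough orange blank in the other lane must stay on its mark. Let go and leave the chute standing at that angle, without pushing either blank once the chute is up or disturbing the other things on the bench.

Things in the scene. Friction and masses are not known exactly. Their poses are not given: they have to be found in the camera images.
- chute (a joint): Slope angle (rad) of the hinged white chute: 0 = level (as at the start, deck top 54 mm above the bench), up to 0.75. The stiff hinge stays where it is left; raising takes about 10 N up at the red bar, 4 N down there makes it sink. The green blank slides at an unknown slope between 0.23 and 0.49, in 0.5 to 2 s to the stop if just past it; the orange one at 0.05 to 0.09 rad more.
- chute_hinge (a point): On the hinge axis at the chute's low end, mid-width, 42 mm above the bench. Axes turn with the chute: x uphill, y along the hinge (to the green lane), z out of the deck. In this frame, mm: handle (285, 0, 60), start_mark (150, 39, 12), rough_mark (150, -39, 12), deck 320 x 164 x 12 from x = -10, stop face x = 32 (26 high, both lanes), rails 12 high, 8 wide at y = -78, 0, 78.
- handle (a point): Centre of the red round bar on the chute: 20 mm thick, 92 mm long between two blue brackets, parallel to the hinge axis, 48 mm above the deck top, free all round. Axes turn with the chute (x uphill, y along the bar, z out of the deck). Gripped from above, one finger uphill and one downhill, it can turn between the pads as the chute tilts.
- start_mark (a point): Centre of the green outlined square (64 mm) in the chute's green lane, on the deck top. Same axes as the chute (x uphill). The lane is 70 mm wide between its rails. A blank against the stop has its centre 91 mm downhill of this point. The base under the chute is 340 x 180 x 12 mm, fixed.
- rough_mark (a point): Centre of the orange outlined square in the other lane, on the deck top, where the orange blank rests at the start. Same axes as the chute.
- smooth_center (a point): Centre (half-way up) of the loose smooth green plywood blank: 54 x 54 mm, 28 mm high, mass 0.1 to 0.2 kg, with a pale disc on top. It lies flat on the bench at the start; z is up, x and y are along its sides.
- rough_center (a point): Centre (half-way up) of the loose rough orange blank, 54 x 54 x 28 mm, with a dark disc on top. It rests on rough_mark and is not to be handled.
- cross: Bystander: loose plywood cross, 160 x 160 x 18 mm, lying on the bench to the left of the chute. Origin under its centre.
- corner: Bystander: loose finger-jointed box corner, 90 mm high, standing panels 100 mm and 70 mm long. Origin at the foot of the longer panel's middle.
- sander: Bystander: loose cork sanding block, 65 x 110 x 26 mm. Origin under its centre.
Mind the look-alikes: they are no part of the job. Leave any blue or yellow look-alike of the part that bears rough_center alone.

How it is judged (in metres and radians):
On the way, in this order (a step that is already met when the one before it is completed fails the run):
1. The green blank lies flat and square (within 0.3 rad) on its mark (centre within 15 mm), let go, with the chute level (x of smooth_center in the frame of start_mark between -0.015 and 0.015 m and y of smooth_center in the frame of start_mark between -0.015 and 0.015 m and z of smooth_center in the frame of start_mark between 0.009 and 0.019 m and (angle between the x axis of smooth_center and the x axis of start_mark, either way round below 0.3 rad or angle between the y axis of smooth_center and the x axis of start_mark, either way round below 0.3 rad) and value of joint chute below 0.03 rad and contact force between the fingers and smooth below 0.05 N), for 0.3 s.
2. The chute is up at least 0.15 rad with the green blank still within 25 mm of its mark, both blanks untouched (value of joint chute above 0.15 rad and x of smooth_center in the frame of start_mark between -0.025 and 0.025 m and z of smooth_center in the frame of start_mark between 0.009 and 0.019 m and x of rough_center in the frame of rough_mark between -0.02 and 0.03 m and z of rough_center in the frame of rough_mark between 0.008 and 0.02 m and contact force between the fingers and smooth below 0.05 N and contact force between the fingers and rough below 0.05 N), for 0.1 s.
3. The green blank has slid down to the stop, the chute up, the orange blank still on its mark (value of joint chute above 0.21 rad and x of smooth_center in the frame of start_mark between -0.1 and -0.083 m and y of smooth_center in the frame of start_mark between -0.025 and 0.025 m and z of smooth_center in the frame of start_mark between 0.008 and 0.02 m and x of rough_center in the frame of rough_mark between -0.02 and 0.03 m and z of rough_center in the frame of rough_mark between 0.008 and 0.02 m), for 0.3 s.
At the end, for the whole second after the job is handed in: The chute stands still by itself at 0.21 to 0.60 rad; the green blank lies at rest in its lane against the stop (within 8 mm), the orange blank at rest within 20 mm downhill and 30 mm uphill of its mark (all of step 3 and value of joint chute below 0.6 rad and linear speed of each of smooth, rough below 0.02 m/s and velocity of joint chute between -0.02 and 0.02 rad/s); the robot touches nothing.
It fails at once if A blank is touched by the robot while the chute is up (over 0.1 rad) (value of joint chute above 0.1 rad and (contact force between any of the arm, the fingers and smooth above 0.3 N or contact force between any of the arm, the fingers and rough above 0.3 N)).
It fails at once if The chute is turned (faster than 0.1 rad/s, up or down) after the green blank has slid more than 45 mm from its mark: the angle is not held (value of joint chute above 0.1 rad and x of smooth_center in the frame of start_mark below -0.045 m and (velocity of joint chute above 0.1 rad/s or velocity of joint chute below -0.1 rad/s)).
It fails at once if The green blank is pressed or dropped onto the chute harder than 40 N (contact force between smooth and chute above 40 N).
It fails at once if A bystander is moved more than 15 mm (distance of any of cross, corner, sander from where it was at the start of the episode above 0.015 m).
It also fails if it takes over 72 s, if anything falls off the work surface, if the arm or the gripper's body presses on something with over 40 N, if the wrist force passes 120 N, or if a joint passes its speed limit or range.

## Working session

There is one attempt and no reset: what is moved stays moved. The work goes in short steps, Python scripts to look and compute and a tool call to move; the robot and the scene stay as the last step left them, time stands still between calls to the robot, and variables do not carry over. Pictures are saved under pics/ and viewed, at most 10 in all, crops included, and the job is handed in when it is done.

Besides the shell and the picture viewer there is one more tool, called as name(argument=value, ...) on one line, values as JSON. arm_command: Moves the arm, as the interface text tells. Its arguments: {"type":"object","properties":{"gripper":{"type":"array","items":{"type":"number"}},"xyz":{"type":"array","items":{"type":"array","items":{"type":"number"}}},"rotation":{"type":"array","items":{"type":"array","items":{"type":"number"}}},"newtons":{"type":"number"}},"required":["gripper","xyz","rotation"]}

```bash
mkdir -p pics; cat > h.py <<'E'
import numpy as np, cv2
from plant import r, viewer, workorder
def snap(n,f):
    o=r.get_obs(); p,d=viewer.camera(n); c=viewer.calibration(n)
    np.savez(f'{f}.npz',p=p,d=d,e=np.array(o['eef_pos']),R=np.array(o['tool_rot']))
    cv2.imwrite(f'pics/{f}.png',cv2.cvtColor(p,cv2.COLOR_RGB2BGR)); return p,d
def T(n,f):
    c=viewer.calibration(n)
    if 'world_from_camera' in c: return c,np.array(c['world_from_camera'])
    z=np.load(f'{f}.npz'); M=np.eye(4); M[:3,:3]=z['R']; M[:3,3]=z['e']; return c,M@np.array(c['hand_eye'])
def world(n,f,uv,z=None):
    """pixels -> world, by depth or on plane z"""
    d=np.load(f'{f}.npz')['d']; c,M=T(n,f); F=192/np.tan(np.radians(c['fov_y'])/2); out=[]
    for u,v in uv:
        ray=np.array([(u-c['cx'])/F,-(v-c['cy'])/F,-1.]); 
        if z is None: s=np.median(d[int(v)-1:int(v)+2,int(u)-1:int(u)+2])
        else: s=(z-M[2,3])/(M[:3,:3]@ray)[2]
        out.append(M[:3,:3]@(ray*s)+M[:3,3])
    return np.array(out)
E
python3 - <<'E'
from h import *
a,_=snap('scene','s1'); b,_=snap('top','t1')
print({k:v for k,v in viewer.calibration('top').items()},viewer.calibration('wrist'),viewer.calibration('scene').keys())
cv2.imwrite('pics/t1b.png',cv2.resize(cv2.imread('pics/t1.png'),(800,600),interpolation=cv2.INTER_CUBIC))
print(r.get_obs())
E
```

```text
{'fov_y': 56.42173288886174, 'cx': 252.45775130987974, 'cy': 190.631939290358, 'world_from_camera': array([[-2.06346528e-02,  9.93364678e-01, -1.13140740e-01,
         4.58670943e+02],
       [-9.99744421e-01, -2.15466400e-02, -6.84361863e-03,
         4.63640602e+01],
       [-9.23601180e-03,  1.12970608e-01,  9.93555403e-01,
         1.03996140e+03],
       [ 0.00000000e+00,  0.00000000e+00,  0.00000000e+00,
         1.00000000e+00]])} {'fov_y': 68.95444002100062, 'cx': 259.19471343554926, 'cy': 185.72094538845238, 'hand_eye': array([[ 5.33577498e-04,  9.63384082e-01,  2.68124644e-01,
         6.83379822e+01],
       [ 9.99999829e-01, -5.78428653e-04,  8.82856192e-05,
        -5.19542842e-01],
       [ 2.40143937e-04,  2.68124551e-01, -9.63384226e-01,
        -1.42560711e+02],
       [ 0.00000000e+00,  0.00000000e+00,  0.00000000e+00,
         1.00000000e+00]])} dict_keys(['fov_y', 'cx', 'cy', 'world_from_camera'])
{'time': 0.1, 'joint_pos': array([-1.25398898,  0.46834675, -0.01162751,  1.60354593,  0.0059512 ,
        1.07139575, -0.05631841]), 'qd': array([-0.00169389, -0.00216632,  0.00067358, -0.0031879 , -0.00088814,
       -0.00052439,  0.00021236]), 'effort': array([ 1.02264839e-03, -5.33519804e+01,  2.13209091e-02, -2.51965553e+01,
        1.14676249e-02,  4.34812537e-03, -1.48032268e-05]), 'eef_pos': array([228.71567664, 607.8831927 , 230.39021333]), 'tool_rot': array([[-9.35935057e-01,  3.52172251e-01, -5.24270671e-04],
       [ 3.52172635e-01,  9.35933732e-01, -1.57636748e-03],
       [-6.44702777e-05, -1.66001137e-03, -9.99998620e-01]]), 'ft_force': array([0.27153953, 0.62525825, 0.34137216]), 'torque': array([-0.00716225,  0.01333187,  0.02926907]), 'gripper_force': 0.0, 'opening': 0.9978059023597659}
```

View pics/t1b.png

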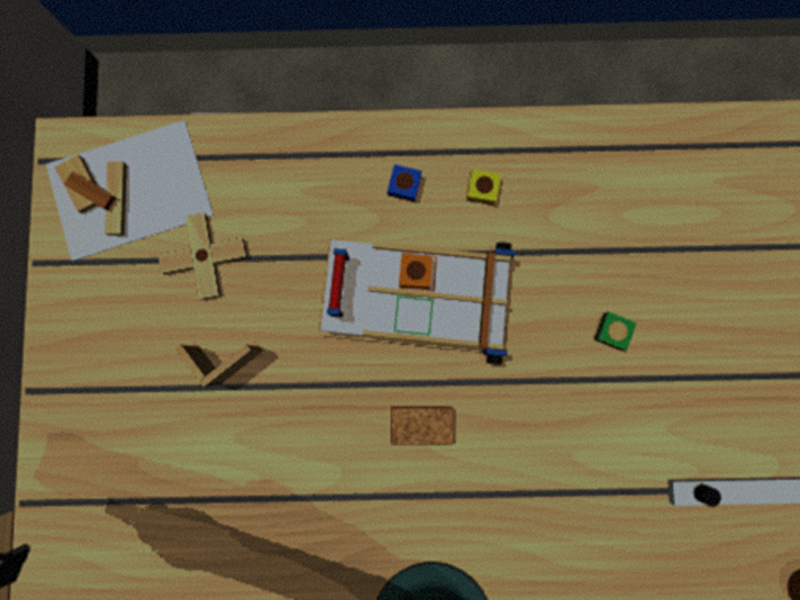

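View pics/s1.png

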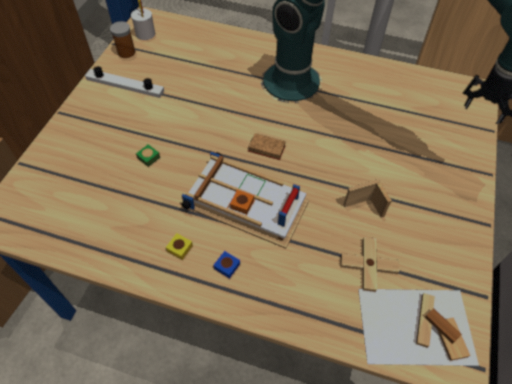

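The top view shows the green blank at about (617,331), the green mark at (413,315), the red bar at (338,283) and the stop and hinge at about (495,303). The corner and cork block lie nearer the robot.

```bash
python3 - <<'E'
from h import *
p=np.load('t1.npz')['p']; hsv=cv2.cvtColor(p,cv2.COLOR_RGB2HSV)
def blob(name,lo,hi,box,z):
    m=cv2.inRange(hsv,lo,hi); mm=np.zeros_like(m); x0,y0,x1,y1=box; mm[y0:y1,x0:x1]=m[y0:y1,x0:x1]
    v,u=np.nonzero(mm); w=world('top','t1',np.c_[u,v],z)[:,:2]
    rc=cv2.minAreaRect(w.astype(np.float32)); print(name,len(u),np.round(rc[0],1),np.round(rc[1],1),round(rc[2],2),'mean',w.mean(0).round(1),'depth z',np.median(world('top','t1',np.c_[u,v])[:,2]).round(1))
blob('blank',(40,90,40),(85,255,255),(370,190,420,235),28)
blob('mark',(40,25,60),(90,255,255),(245,185,285,218),54)
blob('orange',(3,170,90),(18,255,255),(250,155,285,190),82)
blob('red',(0,170,60),(4,255,255),(205,150,230,210),102)
blob('blue',(105,120,30),(125,255,255),(205,150,230,210),102)
blob('bluestop',(105,120,20),(125,255,255),(305,150,335,240),60)
E
```

```text
blank 282 [ 506.  -345.2] [56.4 56.3] 66.48 mean [ 506.  -344.8] depth z 27.4
mark 196 [540.2  21.8] [67.6 66.5] 82.51 mean [540.8  21.4] depth z 54.0
orange 258 [616.5  15.8] [51.9 55.1] 85.54 mean [615.4  16.2] depth z 81.3
red 173 [597.3 150.3] [14.7 88.5] 82.78 mean [596.2 150.4] depth z 110.8
blue 48 [595.7 150.2] [ 21.3 112.4] 82.31 mean [585.4 151.5] depth z 114.7
bluestop 94 [ 561.2 -131.4] [ 35.6 191.6] 82.19 mean [ 555.2 -131.2] depth z 66.7
```

arm_command(gripper=[1, 1, 1, 1, 1, 1, 1, 1, 1, 1, 1, 1, 1, 1, 1, 1, 1, 1, 1, 1], xyz=[[0.055, -0.03, 0], [0.11, -0.06, 0], [0.16, -0.1, 0], [0.2, -0.15, 0], [0.22, -0.208, 0], [0.225, -0.27, 0], [0.23, -0.33, 0], [0.235, -0.39, 0], [0.24, -0.45, 0], [0.245, -0.51, 0], [0.25, -0.57, 0], [0.255, -0.63, 0], [0.26, -0.69, 0], [0.265, -0.75, 0], [0.27, -0.81, 0], [0.275, -0.87, 0], [0.277, -0.93, -0.03], [0.277, -0.953, -0.08], [0.277, -0.953, -0.111], [0.277, -0.953, -0.111]], rotation=[[0, 0, 0], [0, 0, 0], [0, 0, 0], [0, 0, -3], [0, 0, -3], [0, 0, -3], [0, 0, -3], [0, 0, -3], [0, 0, -3], [0, 0, -3], [0, 0, -3], [0, 0, -3], [0, 0, -3], [0, 0, -3], [0, 0, -3], [0, 0, -3], [0, 0, -3], [0, 0, -3], [0, 0, -3], [0, 0, -3]], newtons=40)

```text
time: 2.6
eef_pos: [503.9, -343.6, 117.4]
tool_rot: [[-0.916, 0.401, -0.006], [0.401, 0.916, 0.003], [0.006, 0.0, -1.0]]
ft_force: [-0.0, 0.1, -0.0]
opening: 1.0
gripper_force: 0.0
```

```bash
python3 - <<'E'
from h import *
p,d=snap('wrist','w1'); hsv=cv2.cvtColor(p,cv2.COLOR_RGB2HSV)
m=cv2.inRange(hsv,(40,90,30),(85,255,255)); v,u=np.nonzero(m)
w=world('wrist','w1',np.c_[u,v]); print(len(u)); w=w[(w[:,2]>22)&(w[:,2]<34)]
rc=cv2.minAreaRect(w[:,:2].astype(np.float32)); print(rc,w.mean(0))
o=r.get_obs(); print(o['eef_pos'],o['tool_rot'])
E
```

```text
2790
((506.7528991699219, -347.7723083496094), (53.8002815246582, 54.61378860473633), 67.0045394897461) [ 504.93549279 -347.08516455   27.78258594]
[ 505.35565863 -344.19339386  119.51060427] [[-9.16256611e-01  4.00586112e-01 -2.14227986e-03]
 [ 4.00584605e-01  9.16259102e-01  1.11022596e-03]
 [ 2.40762452e-03  1.59087542e-04 -9.99997089e-01]]
```

View pics/w1.png

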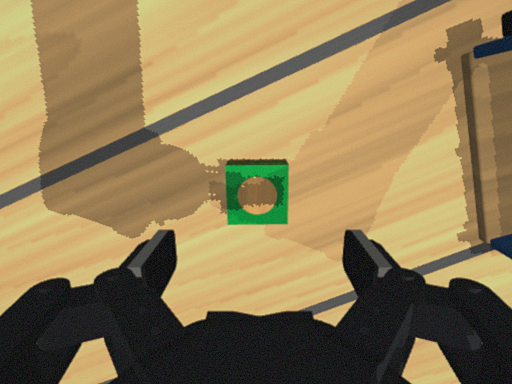

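The wrist view shows the green blank square to the open fingers, at (257,193).

arm_command(gripper=[1, 1, 1, 1, 1, 0, 0, 0, 0, 0, 0, 0, 0, 0], xyz=[[0.001, -0.002, -0.04], [0.001, -0.002, -0.08], [0.001, -0.002, -0.105], [0.001, -0.002, -0.117], [0.001, -0.002, -0.117], [0.001, -0.002, -0.117], [0.001, -0.002, -0.117], [0.001, -0.002, -0.117], [0.001, -0.002, -0.117], [0.001, -0.002, -0.117], [0.001, -0.002, -0.1], [0.001, -0.002, -0.06], [0.001, -0.002, 0.0], [0.001, -0.002, 0.05]], rotation=[[0, 0, 0], [0, 0, 0], [0, 0, 0], [0, 0, 0], [0, 0, 0], [0, 0, 0], [0, 0, 0], [0, 0, 0], [0, 0, 0], [0, 0, 0], [0, 0, 0], [0, 0, 0], [0, 0, 0], [0, 0, 0]], newtons=40)

```text
time: 4.4
eef_pos: [506.9, -346.8, 173.3]
tool_rot: [[-0.916, 0.401, 0.001], [0.401, 0.916, -0.001], [-0.002, -0.0, -1.0]]
ft_force: [0.7, -0.8, -1.2]
opening: 0.625
gripper_force: 42.5
```

arm_command(gripper=[0, 0, 0, 0, 0, 0, 0, 0, 0, 0], xyz=[[0.003, 0.04, 0], [0.007, 0.09, 0], [0.012, 0.14, 0], [0.017, 0.19, 0], [0.022, 0.24, 0], [0.027, 0.29, 0], [0.031, 0.34, -0.01], [0.0335, 0.368, -0.03], [0.0335, 0.368, -0.03], [0.0335, 0.368, -0.03]], rotation=[[0, 0, 4], [0, 0, 8], [0, 0, 12], [0, 0, 16], [0, 0, 16], [0, 0, 16], [0, 0, 16], [0, 0, 16], [0, 0, 16], [0, 0, 16]])

```text
time: 5.65
eef_pos: [540.6, 20.3, 141.1]
tool_rot: [[-0.991, 0.134, 0.001], [0.134, 0.991, -0.001], [-0.001, -0.001, -1.0]]
ft_force: [0.7, 0.5, -0.7]
opening: 0.623
gripper_force: 42.5
```

```bash
python3 - <<'E'
from h import *
p,d=snap('wrist','w2'); o=r.get_obs(); print(o['eef_pos'],o['tool_rot'],o['opening'])
E
```

```text
[540.71548143  19.81881146 141.17867566] [[-9.90897721e-01  1.34611350e-01  1.22079645e-03]
 [ 1.34610712e-01  9.90898384e-01 -5.90753746e-04]
 [-1.28920739e-03 -4.21044261e-04 -9.99999080e-01]] 0.6262984905129987
```

View pics/w2.png

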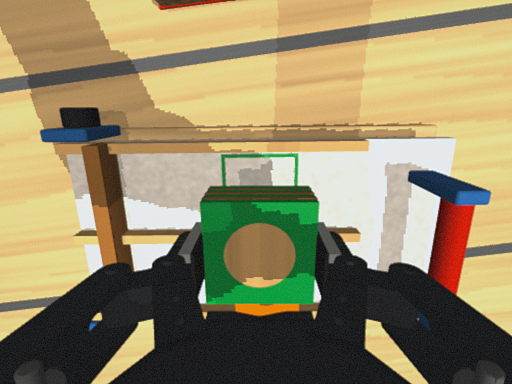

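The held blank's top disc is at (259,254). The mark's robot-side corners are at (222,154) and (298,154).

```bash
python3 - <<'E'
from h import *
a=world('wrist','w2',[(222.5,155),(297.5,155)],54); print(a,'yaw',np.degrees(np.arctan2(*(a[1]-a[0])[1::-1])))
x=np.array([.1305,.9914]);y=np.array([-.9914,.1305])
print('mark',a.mean(0)[:2]-31.5*y)
print('blank',world('wrist','w2',[(259,254),(205,201),(317,201),(205,297)]))
print('bar',world('wrist','w2',[(454,250)]),world('wrist','w2',[(445,285)]))
E
```

```text
[[505.87650712  -6.18935071  54.        ]
 [514.1276484   55.29010869  54.        ]] yaw 82.35602590501693
mark [541.23117776  20.43962899]
blank [[538.82874876  20.00052949 164.47434734]
 [509.70410556  -0.80953573 163.23849156]
 [516.32318509  49.49533826 163.60542515]
 [638.6833     -45.76023492  54.4169537 ]]
bar [[582.99103293 148.2848309  111.44681694]] [[610.65535129 143.85475435 110.77474723]]
```

arm_command(gripper=[0, 0, 0, 0, 0, 0, 0, 0], xyz=[[0.001, 0.001, -0.03], [0.001, 0.001, -0.055], [0.001, 0.001, -0.07], [0.001, 0.001, -0.076], [0.001, 0.001, -0.079], [0.001, 0.001, -0.081], [0.001, 0.001, -0.082], [0.001, 0.001, -0.082]], rotation=[[0, 0, 0], [0, 0, 0], [0, 0, 0], [0, 0, 0], [0, 0, 0], [0, 0, 0], [0, 0, 0], [0, 0, 0]])

```text
time: 6.7
eef_pos: [541.7, 22.4, 58.8]
tool_rot: [[-0.991, 0.133, 0.001], [0.133, 0.991, 0.0], [-0.001, 0.0, -1.0]]
ft_force: [-0.9, -0.0, 1.7]
opening: 0.621
gripper_force: 42.8
```

arm_command(gripper=[0, 0, 1, 1, 1, 1, 1, 1, 1, 1, 1, 1], xyz=[[0, 0, -0.0005], [0, 0, -0.0005], [0, 0, -0.0005], [0, 0, -0.0005], [0, 0, -0.0005], [0, 0, -0.0005], [0, 0, 0.0], [0, 0, 0.02], [0, 0, 0.05], [0, 0, 0.09], [0, 0, 0.13], [0, 0, 0.13]], rotation=[[0, 0, 0], [0, 0, 0], [0, 0, 0], [0, 0, 0], [0, 0, 0], [0, 0, 0], [0, 0, 0], [0, 0, 0], [0, 0, 0], [0, 0, 0], [0, 0, 0], [0, 0, 0]])

```text
time: 8.2
eef_pos: [543.5, 22.5, 191.5]
tool_rot: [[-0.991, 0.133, 0.007], [0.133, 0.991, 0.001], [-0.006, 0.002, -1.0]]
ft_force: [0.3, 0.2, 0.2]
opening: 1.002
gripper_force: 0.0
```

```bash
python3 - <<'E'
from h import *
p,d=snap('wrist','w3'); o=r.get_obs(); print(o['time'],o['eef_pos'],o['opening'])
hsv=cv2.cvtColor(p,cv2.COLOR_RGB2HSV)
for n,lo,hi,z0,z1 in (('g',(40,90,30),(85,255,255),78,86),('o',(3,170,60),(18,255,255),78,86),('red',(0,170,50),(3,255,255),95,118),('red2',(177,170,50),(180,255,255),95,118)):
    v,u=np.nonzero(cv2.inRange(hsv,lo,hi)); 
    if len(u)<20: print(n,len(u)); continue
    w=world('wrist','w3',np.c_[u,v]); w=w[(w[:,2]>z0)&(w[:,2]<z1)]
    if len(w)>20: print(n,len(w),cv2.minAreaRect(w[:,:2].astype(np.float32)),w[:,2].max())
E
```

```text
8.25 [542.1630976   22.51444858 189.63877173] 1.0055114588472676
g 2213 ((540.752685546875, 22.22861099243164), (53.75790786743164, 54.080528259277344), 82.81675720214844) 82.87219574220154
o 3282 ((585.039794921875, -48.78607177734375), (212.2398223876953, 104.07293701171875), 51.36903381347656) 82.8978283032585
red 1584 ((591.432861328125, 148.1743621826172), (17.05398941040039, 82.58084106445312), 82.6153564453125) 112.4184624283651
red2 83 ((588.5679931640625, 147.30233764648438), (14.210488319396973, 77.40999603271484), 82.30897521972656) 112.3162650318028
  return _methods._mean(a, axis=axis, dtype=dtype,
  ret = ret.dtype.type(ret / rcount)
```

View pics/w3.png

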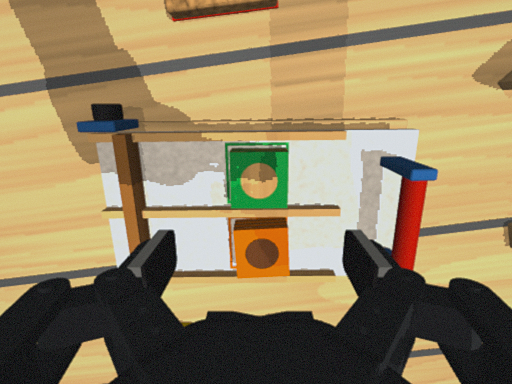

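The green blank is on its mark at (259,178). The orange blank is at (262,250) and the bar at about (410,220). Next I grip the bar.

arm_command(gripper=[1, 1, 1, 1, 1, 1, 1, 1, 0, 0, 0, 0, 0, 0, 0, 0], xyz=[[0.02, 0.045, 0], [0.04, 0.09, 0], [0.0555, 0.127, 0], [0.0555, 0.127, -0.03], [0.0555, 0.127, -0.065], [0.0555, 0.127, -0.09], [0.0555, 0.127, -0.105], [0.0555, 0.127, -0.105], [0.0555, 0.127, -0.105], [0.0555, 0.127, -0.105], [0.0555, 0.127, -0.105], [0.0555, 0.127, -0.105], [0.0555, 0.127, -0.105], [0.0555, 0.127, -0.105], [0.0555, 0.127, -0.105], [0.0555, 0.127, -0.105]], rotation=[[0, 0, 0], [0, 0, 0], [0, 0, 0], [0, 0, 0], [0, 0, 0], [0, 0, 0], [0, 0, 0], [0, 0, 0], [0, 0, 0], [0, 0, 0], [0, 0, 0], [0, 0, 0], [0, 0, 0], [0, 0, 0], [0, 0, 0], [0, 0, 0]], newtons=40)

```text
time: 10.25
eef_pos: [597.2, 149.7, 84.0]
tool_rot: [[-0.991, 0.132, 0.001], [0.132, 0.991, 0.001], [-0.001, 0.001, -1.0]]
ft_force: [-0.9, 1.1, 6.5]
opening: 0.219
gripper_force: 39.1
```

```bash
cat >> h.py <<'E'
H=np.array([559.6,-132.3,42.]); X=np.array([.1305,.9914,0]); Y=np.array([-.9914,.1305,0])
def look(f):
    o=r.get_obs(); e=np.array(o['eef_pos'])-H; b=np.array([e@X,e[2]+19])
    th=np.arctan2(b[1],b[0])-np.arctan2(60,285); print('t',round(o['time'],2),'th(tcp)',round(th,4),'eef',np.round(o['eef_pos'],1),'op',round(o['opening'],3),'F',np.round(o['ft_force'],1))
    for n in ('scene','top'):
        p,d=snap(n,f+n); hsv=cv2.cvtColor(p,cv2.COLOR_RGB2HSV); s={}
        for k,lo,hi in (('g',(45,120,40),(80,255,255)),('o',(5,190,70),(16,255,255))):
            v,u=np.nonzero(cv2.inRange(hsv,lo,hi)); ok=(d[v,u]>0)
            if ok.sum()<10: continue
            w=world(n,f+n,np.c_[u,v][ok])-H; q=np.c_[w@X,w@Y,w[:,2]]
            q=q[(q[:,0]>-10)&(q[:,0]<200)&(abs(q[:,1])<85)&(q[:,2]>10)]
            c,s_=np.cos(th),np.sin(th); cx=q[:,0]*c+q[:,2]*s_; cz=-q[:,0]*s_+q[:,2]*c
            q=np.c_[cx,q[:,1],cz]; q=q[(cz>30)&(cz<50)]
            if len(q)>5: print(' ',n,k,len(q),np.median(q,0).round(1))
E
python3 -c "
from h import *
look('a')"
```

```text
t 10.25 th(tcp) 0.0038 eef [597.2 149.7  84. ] op 0.219 F [-0.9  1.1  6.5]
  scene g 157 [158.   25.6  39.3]
  scene o 220 [159.7 -46.8  39.3]
  top g 235 [156.   39.9  39. ]
  top o 308 [147.2 -30.1  38.7]
```

```bash
python3 -c "
import numpy as np
for t in list(np.arange(.0125,.2,.0125))+list(np.arange(.2,.501,.01)):
    dx=285*np.cos(t)-60*np.sin(t)-285;dz=285*np.sin(t)+60*np.cos(t)-60
    print(round(t,4),np.round([dx*.1305e-3,dx*.9914e-3,dz*1e-3],4).tolist())"
```

```text
0.0125 [-0.0001, -0.0008, 0.0036]
0.025 [-0.0002, -0.0016, 0.0071]
0.0375 [-0.0003, -0.0024, 0.0106]
0.05 [-0.0004, -0.0033, 0.0142]
0.0625 [-0.0006, -0.0043, 0.0177]
0.075 [-0.0007, -0.0053, 0.0212]
0.0875 [-0.0008, -0.0063, 0.0247]
0.1 [-0.001, -0.0074, 0.0282]
0.1125 [-0.0011, -0.0085, 0.0316]
0.125 [-0.0013, -0.0096, 0.0351]
0.1375 [-0.0014, -0.0108, 0.0385]
0.15 [-0.0016, -0.0121, 0.0419]
0.1625 [-0.0018, -0.0133, 0.0453]
0.175 [-0.0019, -0.0147, 0.0487]
0.1875 [-0.0021, -0.016, 0.0521]
0.2 [-0.0023, -0.0174, 0.0554]
0.21 [-0.0024, -0.0186, 0.0581]
0.22 [-0.0026, -0.0198, 0.0607]
0.23 [-0.0028, -0.021, 0.0634]
0.24 [-0.0029, -0.0222, 0.066]
0.25 [-0.0031, -0.0235, 0.0686]
0.26 [-0.0033, -0.0248, 0.0713]
0.27 [-0.0034, -0.0261, 0.0738]
0.28 [-0.0036, -0.0274, 0.0764]
0.29 [-0.0038, -0.0288, 0.079]
0.3 [-0.004, -0.0302, 0.0815]
0.31 [-0.0042, -0.0316, 0.0841]
0.32 [-0.0044, -0.0331, 0.0866]
0.33 [-0.0045, -0.0345, 0.0891]
0.34 [-0.0047, -0.036, 0.0916]
0.35 [-0.0049, -0.0375, 0.0941]
0.36 [-0.0051, -0.0391, 0.0966]
0.37 [-0.0053, -0.0406, 0.099]
0.38 [-0.0056, -0.0422, 0.1014]
0.39 [-0.0058, -0.0438, 0.1038]
0.4 [-0.006, -0.0455, 0.1062]
0.41 [-0.0062, -0.0471, 0.1086]
0.42 [-0.0064, -0.0488, 0.111]
0.43 [-0.0066, -0.0505, 0.1133]
0.44 [-0.0069, -0.0522, 0.1157]
0.45 [-0.0071, -0.054, 0.118]
0.46 [-0.0073, -0.0558, 0.1203]
0.47 [-0.0076, -0.0576, 0.1226]
0.48 [-0.0078, -0.0594, 0.1248]
0.49 [-0.0081, -0.0612, 0.1271]
0.5 [-0.0083, -0.0631, 0.1293]
```

arm_command(gripper=[0, 0, 0, 0, 0, 0, 0, 0, 0, 0, 0, 0, 0, 0, 0, 0, 0, 0], xyz=[[-0.0001, -0.0008, 0.0036], [-0.0002, -0.0016, 0.0071], [-0.0003, -0.0024, 0.0106], [-0.0004, -0.0033, 0.0142], [-0.0006, -0.0043, 0.0177], [-0.0007, -0.0053, 0.0212], [-0.0008, -0.0063, 0.0247], [-0.001, -0.0074, 0.0282], [-0.0011, -0.0085, 0.0316], [-0.0013, -0.0096, 0.0351], [-0.0014, -0.0108, 0.0385], [-0.0016, -0.0121, 0.0419], [-0.0018, -0.0133, 0.0453], [-0.0019, -0.0147, 0.0487], [-0.0021, -0.016, 0.0521], [-0.0023, -0.0174, 0.0554], [-0.0023, -0.0174, 0.0554], [-0.0023, -0.0174, 0.0554]], rotation=[[0, 0, 0], [0, 0, 0], [0, 0, 0], [0, 0, 0], [0, 0, 0], [0, 0, 0], [0, 0, 0], [0, 0, 0], [0, 0, 0], [0, 0, 0], [0, 0, 0], [0, 0, 0], [0, 0, 0], [0, 0, 0], [0, 0, 0], [0, 0, 0], [0, 0, 0], [0, 0, 0]])

```text
time: 12.6
eef_pos: [595.2, 133.6, 138.0]
tool_rot: [[-0.991, 0.132, 0.002], [0.132, 0.991, 0.002], [-0.001, 0.002, -1.0]]
ft_force: [3.7, 4.5, -7.2]
opening: 0.218
gripper_force: 39.7
```

```bash
python3 -c "
from h import *
look('b')"
```

```text
t 12.6 th(tcp) 0.1975 eef [595.2 133.6 138. ] op 0.218 F [ 3.7  4.5 -7.2]
  scene g 161 [162.2  27.1  39. ]
  scene o 224 [161.5 -44.6  38.7]
  top g 249 [156.7  38.9  38.2]
  top o 361 [151.4 -32.5  37.8]
```

arm_command(gripper=[0, 0, 0, 0, 0, 0, 0, 0], xyz=[[-0.0001, -0.0006, 0.0013], [-0.0001, -0.0012, 0.0027], [-0.0002, -0.0018, 0.004], [-0.0003, -0.0024, 0.0053], [-0.0004, -0.003, 0.0066], [-0.0005, -0.0036, 0.008], [-0.0005, -0.0036, 0.008], [-0.0005, -0.0036, 0.008]], rotation=[[0, 0, 0], [0, 0, 0], [0, 0, 0], [0, 0, 0], [0, 0, 0], [0, 0, 0], [0, 0, 0], [0, 0, 0]])

```text
time: 13.7
eef_pos: [594.7, 130.3, 145.8]
tool_rot: [[-0.991, 0.132, 0.002], [0.132, 0.991, 0.002], [-0.002, 0.002, -1.0]]
ft_force: [5.8, 5.4, -8.8]
opening: 0.211
gripper_force: 39.4
```

```bash
python3 -c "
from h import *
look('c')"
```

```text
t 13.7 th(tcp) 0.2266 eef [594.7 130.3 145.8] op 0.211 F [ 5.8  5.4 -8.8]
  scene g 167 [160.1  25.1  39.1]
  scene o 227 [163.2 -46.7  38.7]
  top g 254 [157.9  39.3  38. ]
  top o 345 [153.8 -31.7  38. ]
```

arm_command(gripper=[0, 0, 0, 0, 0, 0, 0], xyz=[[-0.0001, -0.0006, 0.0013], [-0.0001, -0.0012, 0.0026], [-0.0002, -0.0019, 0.0039], [-0.0002, -0.0019, 0.0039], [-0.0002, -0.0019, 0.0039], [-0.0002, -0.0019, 0.0039], [-0.0002, -0.0019, 0.0039]], rotation=[[0, 0, 0], [0, 0, 0], [0, 0, 0], [0, 0, 0], [0, 0, 0], [0, 0, 0], [0, 0, 0]])

```text
time: 14.68
eef_pos: [594.5, 128.6, 149.7]
tool_rot: [[-0.991, 0.131, 0.002], [0.131, 0.991, 0.002], [-0.002, 0.002, -1.0]]
ft_force: [4.8, 4.8, -8.6]
opening: 0.217
gripper_force: 39.3
```

```bash
python3 -c "
from h import *
look('d')"
```

```text
t 14.68 th(tcp) 0.2411 eef [594.5 128.6 149.7] op 0.217 F [ 4.8  4.8 -8.6]
  scene g 162 [161.2  26.7  38.7]
  scene o 225 [161.8 -44.8  38.8]
  top g 256 [156.4  39.6  38.1]
  top o 343 [154.7 -34.2  37.7]
```

arm_command(gripper=[0, 0, 0, 0, 0, 0, 0], xyz=[[-0.0001, -0.0006, 0.0013], [-0.0001, -0.0013, 0.0026], [-0.0002, -0.002, 0.0039], [-0.0002, -0.002, 0.0039], [-0.0002, -0.002, 0.0039], [-0.0002, -0.002, 0.0039], [-0.0002, -0.002, 0.0039]], rotation=[[0, 0, 0], [0, 0, 0], [0, 0, 0], [0, 0, 0], [0, 0, 0], [0, 0, 0], [0, 0, 0]])

```text
time: 15.65
eef_pos: [594.3, 126.8, 153.6]
tool_rot: [[-0.991, 0.132, 0.002], [0.132, 0.991, 0.003], [-0.001, 0.003, -1.0]]
ft_force: [6.3, 4.7, -7.8]
opening: 0.216
gripper_force: 39.4
```

```bash
python3 -c "
from h import *
look('e')"
```

```text
t 15.65 th(tcp) 0.2558 eef [594.3 126.8 153.6] op 0.216 F [ 6.3  4.7 -7.8]
  scene g 160 [162.2  25.5  38.9]
  scene o 224 [162.8 -45.   39. ]
  top g 255 [155.9  39.5  38.1]
  top o 338 [155.5 -33.5  37.8]
```

arm_command(gripper=[0, 0, 0, 0, 0, 0, 0], xyz=[[-0.0001, -0.0006, 0.0013], [-0.0001, -0.0013, 0.0026], [-0.0002, -0.002, 0.0038], [-0.0002, -0.002, 0.0038], [-0.0002, -0.002, 0.0038], [-0.0002, -0.002, 0.0038], [-0.0002, -0.002, 0.0038]], rotation=[[0, 0, 0], [0, 0, 0], [0, 0, 0], [0, 0, 0], [0, 0, 0], [0, 0, 0], [0, 0, 0]])

```text
time: 16.62
eef_pos: [594.0, 125.0, 157.4]
tool_rot: [[-0.991, 0.131, 0.002], [0.131, 0.991, 0.003], [-0.001, 0.003, -1.0]]
ft_force: [4.8, 6.9, -7.5]
opening: 0.216
gripper_force: 39.3
```

```bash
python3 -c "
from h import *
look('f')"
```

```text
t 16.62 th(tcp) 0.2704 eef [594.  125.  157.4] op 0.216 F [ 4.8  6.9 -7.5]
  scene g 160 [160.8  25.7  38.8]
  scene o 221 [161.3 -43.3  38.7]
  top g 253 [157.1  39.4  38. ]
  top o 341 [156.1 -31.1  37.6]
```

arm_command(gripper=[0, 0, 0, 0, 0, 0, 0], xyz=[[-0.0001, -0.0007, 0.0013], [-0.0002, -0.0014, 0.0026], [-0.0003, -0.0021, 0.0038], [-0.0003, -0.0021, 0.0038], [-0.0003, -0.0021, 0.0038], [-0.0003, -0.0021, 0.0038], [-0.0003, -0.0021, 0.0038]], rotation=[[0, 0, 0], [0, 0, 0], [0, 0, 0], [0, 0, 0], [0, 0, 0], [0, 0, 0], [0, 0, 0]])

```text
time: 17.6
eef_pos: [593.8, 123.1, 161.3]
tool_rot: [[-0.991, 0.131, 0.002], [0.131, 0.991, 0.003], [-0.002, 0.003, -1.0]]
ft_force: [4.9, 5.8, -8.0]
opening: 0.221
gripper_force: 39.3
```

```bash
python3 -c "
from h import *
look('g')"
```

```text
t 17.6 th(tcp) 0.2852 eef [593.8 123.1 161.3] op 0.221 F [ 4.9  5.8 -8. ]
  scene g 159 [162.4  25.4  38.9]
  scene o 225 [160.7 -43.1  38.8]
  top g 256 [157.4  39.7  37.7]
  top o 347 [155.1 -31.7  37.6]
```

arm_command(gripper=[0, 0, 0, 0, 0, 0, 0], xyz=[[-0.0001, -0.0007, 0.0013], [-0.0002, -0.0014, 0.0026], [-0.0003, -0.0021, 0.0038], [-0.0003, -0.0021, 0.0038], [-0.0003, -0.0021, 0.0038], [-0.0003, -0.0021, 0.0038], [-0.0003, -0.0021, 0.0038]], rotation=[[0, 0, 0], [0, 0, 0], [0, 0, 0], [0, 0, 0], [0, 0, 0], [0, 0, 0], [0, 0, 0]])

```text
time: 18.58
eef_pos: [593.6, 121.1, 165.2]
tool_rot: [[-0.991, 0.131, 0.002], [0.131, 0.991, 0.003], [-0.002, 0.004, -1.0]]
ft_force: [5.4, 6.4, -8.3]
opening: 0.219
gripper_force: 39.3
```

```bash
python3 -c "
from h import *
look('h_')"
```

```text
t 18.57 th(tcp) 0.2999 eef [593.6 121.1 165.2] op 0.219 F [ 5.4  6.4 -8.3]
  scene g 153 [164.3  24.5  38.6]
  scene o 224 [163.6 -43.3  38.6]
  top g 254 [158.6  39.8  37.9]
  top o 339 [156.1 -32.7  37.7]
```

arm_command(gripper=[0, 0, 0, 0, 0, 0, 0], xyz=[[-0.0001, -0.0007, 0.0013], [-0.0002, -0.0015, 0.0026], [-0.0003, -0.0022, 0.0038], [-0.0003, -0.0022, 0.0038], [-0.0003, -0.0022, 0.0038], [-0.0003, -0.0022, 0.0038], [-0.0003, -0.0022, 0.0038]], rotation=[[0, 0, 0], [0, 0, 0], [0, 0, 0], [0, 0, 0], [0, 0, 0], [0, 0, 0], [0, 0, 0]])

```text
time: 19.55
eef_pos: [593.4, 119.1, 169.1]
tool_rot: [[-0.991, 0.131, 0.002], [0.131, 0.991, 0.003], [-0.002, 0.004, -1.0]]
ft_force: [5.3, 7.1, -7.4]
opening: 0.217
gripper_force: 39.3
```

```bash
python3 -c "
from h import *
look('i')"
```

```text
t 19.55 th(tcp) 0.3149 eef [593.4 119.1 169.1] op 0.217 F [ 5.3  7.1 -7.4]
  scene g 146 [163.3  24.8  38.6]
  scene o 228 [163.3 -43.8  38.7]
  top g 252 [156.3  39.6  37.7]
  top o 339 [156.1 -33.7  37.5]
```

arm_command(gripper=[0, 0, 0, 0, 0, 0, 0], xyz=[[-0.0001, -0.0007, 0.0012], [-0.0002, -0.0015, 0.0025], [-0.0003, -0.0022, 0.0038], [-0.0003, -0.0022, 0.0038], [-0.0003, -0.0022, 0.0038], [-0.0003, -0.0022, 0.0038], [-0.0003, -0.0022, 0.0038]], rotation=[[0, 0, 0], [0, 0, 0], [0, 0, 0], [0, 0, 0], [0, 0, 0], [0, 0, 0], [0, 0, 0]])

```text
time: 20.52
eef_pos: [593.1, 117.0, 172.9]
tool_rot: [[-0.991, 0.131, 0.002], [0.131, 0.991, 0.003], [-0.002, 0.004, -1.0]]
ft_force: [4.7, 6.3, -6.6]
opening: 0.217
gripper_force: 39.3
```

```bash
python3 -c "
from h import *
look('j')"
```

```text
t 20.52 th(tcp) 0.33 eef [593.1 117.  172.9] op 0.217 F [ 4.7  6.3 -6.6]
  scene g 154 [163.5  24.4  38.8]
  scene o 221 [162.5 -44.4  38.5]
  top g 249 [157.7  39.8  37.6]
  top o 359 [153.1 -32.8  37.5]
```

arm_command(gripper=[0, 0, 0, 0, 0, 0, 0], xyz=[[-0.0001, -0.0007, 0.0012], [-0.0002, -0.0015, 0.0025], [-0.0003, -0.0023, 0.0037], [-0.0003, -0.0023, 0.0037], [-0.0003, -0.0023, 0.0037], [-0.0003, -0.0023, 0.0037], [-0.0003, -0.0023, 0.0037]], rotation=[[0, 0, 0], [0, 0, 0], [0, 0, 0], [0, 0, 0], [0, 0, 0], [0, 0, 0], [0, 0, 0]])

```text
time: 21.5
eef_pos: [592.8, 114.9, 176.6]
tool_rot: [[-0.991, 0.131, 0.003], [0.131, 0.991, 0.004], [-0.002, 0.004, -1.0]]
ft_force: [5.9, 7.0, -6.9]
opening: 0.216
gripper_force: 39.3
```

```bash
python3 -c "
from h import *
look('k')"
```

```text
t 21.5 th(tcp) 0.3443 eef [592.8 114.9 176.6] op 0.216 F [ 5.9  7.  -6.9]
  scene g 152 [165.1  24.   38.6]
  scene o 225 [162.4 -43.   38.4]
  top g 251 [158.6  39.8  37.7]
  top o 348 [155.1 -30.9  37.5]
```

arm_command(gripper=[0, 0, 0, 0, 0, 0, 0], xyz=[[-0.0001, -0.0008, 0.0012], [-0.0002, -0.0016, 0.0025], [-0.0003, -0.0024, 0.0037], [-0.0003, -0.0024, 0.0037], [-0.0003, -0.0024, 0.0037], [-0.0003, -0.0024, 0.0037], [-0.0003, -0.0024, 0.0037]], rotation=[[0, 0, 0], [0, 0, 0], [0, 0, 0], [0, 0, 0], [0, 0, 0], [0, 0, 0], [0, 0, 0]])

```text
time: 22.48
eef_pos: [592.6, 112.7, 180.4]
tool_rot: [[-0.991, 0.131, 0.003], [0.131, 0.991, 0.004], [-0.002, 0.004, -1.0]]
ft_force: [5.6, 7.0, -6.1]
opening: 0.221
gripper_force: 39.3
```

```bash
python3 -c "
from h import *
look('l')"
```

```text
t 22.48 th(tcp) 0.3594 eef [592.6 112.7 180.4] op 0.221 F [ 5.6  7.  -6.1]
  scene g 154 [163.3  24.9  38.6]
  scene o 216 [163.9 -43.4  38.6]
  top g 254 [158.5  40.4  37.8]
  top o 355 [152.9 -33.1  37.5]
```

arm_command(gripper=[0, 0, 0, 0, 0, 0, 0], xyz=[[-0.0001, -0.0008, 0.0012], [-0.0002, -0.0016, 0.0024], [-0.0003, -0.0024, 0.0036], [-0.0003, -0.0024, 0.0036], [-0.0003, -0.0024, 0.0036], [-0.0003, -0.0024, 0.0036], [-0.0003, -0.0024, 0.0036]], rotation=[[0, 0, 0], [0, 0, 0], [0, 0, 0], [0, 0, 0], [0, 0, 0], [0, 0, 0], [0, 0, 0]])

```text
time: 23.45
eef_pos: [592.3, 110.5, 184.1]
tool_rot: [[-0.991, 0.131, 0.003], [0.131, 0.991, 0.004], [-0.002, 0.005, -1.0]]
ft_force: [5.5, 8.2, -6.8]
opening: 0.217
gripper_force: 39.3
```

```bash
python3 -c "
from h import *
look('m')"
```

```text
t 23.45 th(tcp) 0.3743 eef [592.3 110.5 184.1] op 0.217 F [ 5.5  8.2 -6.8]
  scene g 146 [164.4  23.9  38.3]
  scene o 217 [163.2 -44.   38.3]
  top g 253 [158.7  39.5  37.4]
  top o 363 [151.8 -30.8  37.4]
```

arm_command(gripper=[0, 0, 0, 0, 0, 0, 0], xyz=[[-0.0001, -0.0008, 0.0012], [-0.0002, -0.0016, 0.0024], [-0.0003, -0.0025, 0.0036], [-0.0003, -0.0025, 0.0036], [-0.0003, -0.0025, 0.0036], [-0.0003, -0.0025, 0.0036], [-0.0003, -0.0025, 0.0036]], rotation=[[0, 0, 0], [0, 0, 0], [0, 0, 0], [0, 0, 0], [0, 0, 0], [0, 0, 0], [0, 0, 0]])

```text
time: 24.42
eef_pos: [592.0, 108.3, 187.7]
tool_rot: [[-0.991, 0.13, 0.003], [0.13, 0.991, 0.005], [-0.002, 0.005, -1.0]]
ft_force: [5.3, 7.6, -6.1]
opening: 0.221
gripper_force: 39.2
```

```bash
python3 -c "
from h import *
look('n')"
```

```text
t 24.43 th(tcp) 0.3888 eef [592.  108.3 187.7] op 0.221 F [ 5.3  7.6 -6.1]
  scene g 142 [163.2  24.   38.1]
  scene o 213 [163.6 -43.1  38.6]
  top g 248 [158.7  39.8  37.6]
  top o 353 [155.5 -32.3  37.2]
```

arm_command(gripper=[0, 0, 0, 0, 0, 0, 0], xyz=[[-0.0001, -0.0008, 0.0012], [-0.0002, -0.0017, 0.0024], [-0.0003, -0.0025, 0.0036], [-0.0003, -0.0025, 0.0036], [-0.0003, -0.0025, 0.0036], [-0.0003, -0.0025, 0.0036], [-0.0003, -0.0025, 0.0036]], rotation=[[0, 0, 0], [0, 0, 0], [0, 0, 0], [0, 0, 0], [0, 0, 0], [0, 0, 0], [0, 0, 0]])

```text
time: 25.4
eef_pos: [591.7, 105.9, 191.3]
tool_rot: [[-0.991, 0.13, 0.003], [0.13, 0.991, 0.005], [-0.002, 0.005, -1.0]]
ft_force: [5.7, 7.7, -6.3]
opening: 0.222
gripper_force: 39.3
```

```bash
python3 -c "
from h import *
look('o')"
```

```text
t 25.4 th(tcp) 0.4035 eef [591.7 105.9 191.3] op 0.222 F [ 5.7  7.7 -6.3]
  scene g 144 [163.8  23.9  38.4]
  scene o 211 [164.4 -43.5  38.4]
  top g 248 [157.8  40.7  37.7]
  top o 359 [154.2 -30.8  37.3]
```

arm_command(gripper=[0, 0, 0, 0, 0, 0, 0], xyz=[[-0.0001, -0.0008, 0.0012], [-0.0002, -0.0017, 0.0024], [-0.0003, -0.0025, 0.0035], [-0.0003, -0.0025, 0.0035], [-0.0003, -0.0025, 0.0035], [-0.0003, -0.0025, 0.0035], [-0.0003, -0.0025, 0.0035]], rotation=[[0, 0, 0], [0, 0, 0], [0, 0, 0], [0, 0, 0], [0, 0, 0], [0, 0, 0], [0, 0, 0]])

```text
time: 26.38
eef_pos: [591.4, 103.6, 194.9]
tool_rot: [[-0.991, 0.13, 0.003], [0.13, 0.991, 0.005], [-0.002, 0.005, -1.0]]
ft_force: [5.7, 7.8, -5.3]
opening: 0.219
gripper_force: 39.3
```

```bash
python3 -c "
from h import *
look('p')"
```

```text
t 26.38 th(tcp) 0.4181 eef [591.4 103.6 194.9] op 0.219 F [ 5.7  7.8 -5.3]
  scene g 141 [118.7  24.9  38.8]
  scene o 206 [161.5 -44.9  38.1]
  top g 226 [106.3  40.   38.3]
  top o 360 [154.7 -32.4  37.1]
```

The green blank is sliding, so I hold this angle.

arm_command(gripper=[0, 0, 0, 0, 0, 0, 0, 0, 0, 0, 0, 0], xyz=[[0, 0, 0], [0, 0, 0], [0, 0, 0], [0, 0, 0], [0, 0, 0], [0, 0, 0], [0, 0, 0], [0, 0, 0], [0, 0, 0], [0, 0, 0], [0, 0, 0], [0, 0, 0]], rotation=[[0, 0, 0], [0, 0, 0], [0, 0, 0], [0, 0, 0], [0, 0, 0], [0, 0, 0], [0, 0, 0], [0, 0, 0], [0, 0, 0], [0, 0, 0], [0, 0, 0], [0, 0, 0]])

```text
time: 27.98
eef_pos: [591.5, 103.6, 194.9]
tool_rot: [[-0.991, 0.13, 0.003], [0.13, 0.991, 0.005], [-0.002, 0.005, -1.0]]
ft_force: [5.5, 8.3, -5.7]
opening: 0.213
gripper_force: 39.5
```

```bash
python3 -c "
from h import *
look('q')"
```

```text
t 27.98 th(tcp) 0.4181 eef [591.5 103.6 194.9] op 0.213 F [ 5.5  8.3 -5.7]
  scene g 156 [70.9 23.6 39.2]
  scene o 201 [163.1 -47.8  38.4]
  top g 244 [61.5 39.9 39. ]
  top o 359 [153.  -33.4  37.3]
```

arm_command(gripper=[0, 0, 0.3, 0.4, 0.55, 0.7, 0.7, 0.7, 0.7], xyz=[[0, 0, 0], [0, 0, 0], [0, 0, 0], [0, 0, 0], [0, 0, 0], [0, 0, 0], [0, 0, 0], [0, 0, 0], [0, 0, 0]], rotation=[[0, 0, 0], [0, 0, 0], [0, 0, 0], [0, 0, 0], [0, 0, 0], [0, 0, 0], [0, 0, 0], [0, 0, 0], [0, 0, 0]], newtons=20)

```text
time: 29.2
eef_pos: [590.5, 99.3, 195.2]
tool_rot: [[-0.991, 0.133, 0.0], [0.133, 0.991, -0.0], [-0.0, 0.0, -1.0]]
ft_force: [0.8, 0.2, 0.3]
opening: 0.696
gripper_force: 0.0
```

arm_command(gripper=[0.7, 0.7, 0.7, 0.7, 0.7, 0.7, 0.7, 0.7], xyz=[[0, 0, 0.01], [0, 0, 0.03], [0, 0, 0.06], [0, 0, 0.09], [0, 0, 0.12], [0, 0.02, 0.13], [0, 0.02, 0.13], [0, 0.02, 0.13]], rotation=[[0, 0, 0], [0, 0, 0], [0, 0, 0], [0, 0, 0], [0, 0, 0], [0, 0, 0], [0, 0, 0], [0, 0, 0]])

```text
time: 30.2
eef_pos: [589.8, 119.6, 323.7]
tool_rot: [[-0.991, 0.132, -0.002], [0.132, 0.991, -0.001], [0.002, -0.001, -1.0]]
ft_force: [0.4, 0.0, 0.5]
opening: 0.698
gripper_force: 0.0
```

```bash
python3 - <<'E'
from h import *
snap('scene','z1'); p,d=snap('top','z2'); print(r.get_obs()['time'],r.get_obs()['ft_force'])
cv2.imwrite('pics/z3.png',cv2.resize(np.hstack([cv2.imread('pics/z1.png')[130:270,130:330],cv2.imread('pics/z2.png')[130:270,180:380]]),(800,280)))
E
```

```text
30.3 [ 0.71999882  0.10826367 -0.25795723]
```

View pics/z3.png

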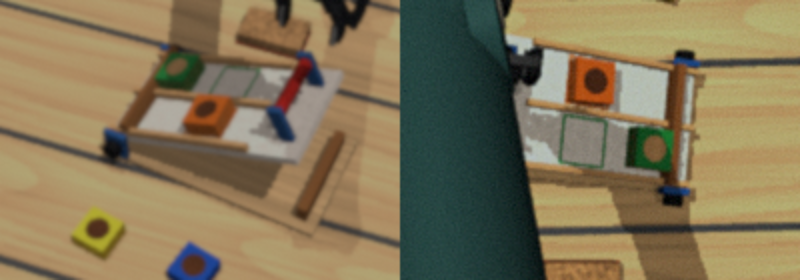

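The chute stands up by itself. The green blank is against the stop (left view 180,70; right view 655,148), the orange blank is on its mark, and the gripper is clear.

```bash
python3 -c "
from h import *
print(workorder.job_done())"
```

```text
the job is handed in; nothing more can be done
None
```

I've handed the job in (no verdict came back): the green blank slid to the stop at about 0.42 rad, the orange blank stayed on its mark, and the released chute was still standing with the gripper clear, at about 30 s of the 72 s.

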